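Slide the aluminium pulley onto the work mat

ROBOT

A 6-joint arm with a two-finger parallel gripper is mounted at the origin on the work surface. World frame = base frame: x ahead of the robot, y to its left, z up, the work surface at z = 0. Lengths are in m, angles in degrees, forces in N, time in s.
With the tool pointing down it reaches from about 0.35 to 0.975 m from the base axis. Payload 17.4 kg.
Tool frame: the origin (TCP) lies at the very end of the fingers, on their centre line; the grasp point (between the pads) lies ctrl.grip_depth behind it (ctrl.grip_depth is the distance from the TCP to the grasp point, in m); z points along the fingers, y is the line along which they close (so a half turn about z gives the same grasp; the last joint's range is limited). The gripper opens to 85 mm and grips with 20 to 120 N. Pads are 22 mm wide; open, the fingers measure 114 mm over their backs; the gripper's body (76 mm by 85 mm) begins 54 mm behind the grasp point. The pads swing forward as they close: fully open they stand 13 mm farther back than shut.
Start: joints at [68.251, 6.646, 82.598, -0, 90.757, -2.166], TCP at [0.226, 0.636, 0.231] pointing down, gripper open.
Joint ranges: [-162.19, 162.19], [-47.58, 125.68], [4.15, 143.07], [-65.23, 245.23], [0.69, 171.88], [-170.13, 170.13]. Speed limits (degrees/s): [108.29, 108.29, 127.2, 180, 180, 180].

INTERFACE

Orientations are given as a 3x3 rotation matrix whose columns are the frame's x, y, z axes.
In Python, from bench import ctrl, cams gives the robot as it stands.
- The arm moves only by the tool jog_arm, never from a script. Its argument "plan" is a list of rows, each an object with "travel": the shift along the tool's x, y, z in m, a list of three; "roll": the turn about the tool's z in rad. A call has 1 to 20 rows; each row shifts and turns the commanded pose from where the row before left it, along the tool's axes as they then stand; what a row does not reach is not made up. A row lasts 1/8 s, in which the tool goes at most 62.5 mm and 10.7 degrees, less where a joint would pass 70% of its speed; a pose out of reach is approached as far as the arm can. A call with a gripper value outside its range is refused whole. "gripper" is the closure, from 0 (fully open) to 1 (shut), set as the call begins (left out, the last holds). The fingers move at their own pace and stop on an object; "grip_force" is the grip in N (left out, the last holds). Time passes only in rows, so rows that do not move let the fingers close. It gives the time, the measured TCP pose, the force, the opening and the grip force at its end, in the units of the state.
- ctrl.read_state(): the state, without advancing time (a new reading comes with each control period).
- cams.snapshot(name): name is "scene" or "top" or "wrist"; returns a dict with "color" (400x640x3 uint8, red, green, blue), "fx", "fy", "cx", "cy" (pixels), "extrinsics" (4x4, takes a point from world to camera coordinates). Camera axes: x right, y down, z forward; pixel columns grow to the right and rows downward; lengths in m; the calibration is good to about 2 mm. A picture is of the moment at which its call begins. There is no depth.
- ctrl.job_done(): hands the job in; it is judged then, once.
Trained networks look in a picture, given as the dict that the camera call returned (one of the last four; its "shot" number tells which), for a name from the list of things; names that differ only in an ending like _2 or _b are one class to them, and where a whole thing is asked for, a point or a joint stands for the part that bears it (a point fixed in the world has none). Each returns a list of dicts, best first, with "confidence" (0 to 1); they miss things now and then, are a little off and sometimes report something else, mostly with a low value. They report only what shows in the picture. A call takes as long as a camera call.
- cams.look_for(thing, picture): "rect" ([centre column, centre row, width, height] as shares, 0 to 1, of the picture: columns of its width, rows of its height, round what is visible of it).
- cams.outline_of(thing, picture): "pixels" (400x640 bool, what is visible of it) and "rect" ([centre column, centre row, width, height] as shares, 0 to 1, of the picture: columns of its width, rows of its height, round what is visible of it).
The state is a dict: "time_s": time; "qpos": joint angles; "qd": joint speeds; "effort": joint torques, N m; "tcp_pos": TCP position; "orientation": TCP orientation; "wrist_force": force on the tool from outside, world axes, zero at the start; "ft_torque": the same for the moment, N m; "grip_width": finger opening in m; "finger_force": force on a finger pad.
Only numpy, scipy, OpenCV 4.12 (cv2) and the standard library are available. Lean on these libraries where they do the work, as an engineer would, in place of code of your own. Each camera call takes 0.05 s, during which the arm holds its last target. There are 200 camera calls.

TASK

Slide the aluminium pulley wheel across the counter onto the round blue mat, so that all of it lies within the mat, then let go of it. Keep it flat on the counter the whole way and do not lift it, because the bush in its hub is loose and would drop out. Leave the black plastic pulley and the white fan bowl cover where they are.

Things in the scene. Friction and masses are not known exactly. Their poses are not given: they have to be found in the camera images.
- pulley: Aluminium pulley wheel, silver, 0.3 to 0.6 kg, lying flat, hub up. Wheel 110 mm in diameter, 22 mm thick, grooved edge, flat upper face (dark dots are shallow pockets). A round hub 32 mm in diameter, brass bush in its top, rises from the centre to 52 mm above the counter: 30 mm of it to grip. It slides freely. Origin: centre of the underside, at counter height; z up. Yaw does not matter.
- mat: The target: a round blue vinyl mat 146 mm in diameter, stuck to the counter and only 0.6 mm thick, so that things slide onto it without a step. Origin: its centre, at counter height.
- black_pulley: A bystander: a black plastic pulley of the same shape and size as the aluminium one (110 mm diameter, 22 mm thick, hub 32 mm in diameter up to 52 mm), loose on the counter on the other side of the mat. Origin: centre of the underside.
- bowl_cover: A bystander: the white plastic bowl cover of a ceiling fan, a dome 130 mm in diameter and 50 mm high, loose on the counter beyond the mat as seen from the robot. Origin: centre of the underside.

How it is judged (in metres and radians):
At the end, for the whole second after the job is handed in: The aluminium pulley lies flat, hub up and at rest on the counter, its centre within 18 mm of the mat's centre (so that all of it is within the mat), released; the black pulley and the bowl cover are within 20 mm of where they were (horizontal distance between pulley and mat below 0.018 m and height (world z) of pulley below 0.005 m and angle between pulley's own z axis and vertical below 0.06 rad and linear speed of pulley below 0.02 m/s and distance of each of black_pulley, bowl_cover from where it was at the start of the episode below 0.02 m); the robot touches nothing.
It fails at once if the aluminium pulley is lifted more than 10 mm off the counter or tipped more than about 11 degrees (height (world z) of pulley above 0.01 m or angle between pulley's own z axis and vertical above 0.2 rad).
It fails at once if the black pulley is moved more than 20 mm (distance of black_pulley from where it was at the start of the episode above 0.02 m).
It fails at once if the bowl cover is moved more than 20 mm (distance of bowl_cover from where it was at the start of the episode above 0.02 m).
It also fails if it takes over 42 s, if anything falls off the work surface, if the arm or the gripper's body presses on something with over 40 N, if the wrist force passes 120 N, or if a joint passes its speed limit or range.

## Working session

There is one attempt and no reset: what is moved stays moved. The work goes in short steps, Python scripts to look and compute and a tool call to move; the robot and the scene stay as the last step left them, time stands still between calls to the robot, and variables do not carry over. Pictures are saved under pics/ and viewed, at most 10 in all, crops included, and the job is handed in when it is done.

Besides the shell and the picture viewer there is one more tool, called after "Request:" as name([rows], argument=value, ...), one row to a line, values as JSON. jog_arm: Moves the arm, as the interface text tells. Its arguments: {"type":"object","properties":{"plan":{"type":"array"},"gripper":{"type":"number"},"grip_force":{"type":"number"}},"required":["plan"]}

```bash
mkdir -p pics; cat > h.py <<'E'
import numpy as np, cv2
from bench import ctrl, cams
def ray(p,u,v,z):
    E=np.array(p["extrinsics"]);R,t=E[:3,:3],E[:3,3];c=-R.T@t
    d=R.T@np.array([(u-p["cx"])/p["fx"],(v-p["cy"])/p["fy"],1])
    return c+d*(z-c[2])/d[2]
def proj(p,X):
    E=np.array(p["extrinsics"]);q=E[:3,:3]@np.array(X)+E[:3,3]
    return q[0]/q[2]*p["fx"]+p["cx"],q[1]/q[2]*p["fy"]+p["cy"]
E
python3 - <<'E'
from h import *
s=ctrl.read_state();print(s["tcp_pos"],np.round(s["orientation"],3),s["grip_width"],ctrl.grip_depth,s["time_s"])
H={"pulley":.022,"mat":0,"black_pulley":.022,"bowl_cover":0.0}
ims=[]
for c in("top","scene"):
    p=cams.snapshot(c);im=p["color"][:,:,::-1].copy()
    E=np.array(p["extrinsics"]);print(c,-E[:3,:3].T@E[:3,3])
    for n,z in H.items():
        for o in cams.outline_of(n,p)[:2]:
            r=np.array(o["rect"])*[640,400,640,400]
            print(n,round(o["confidence"],2),r.round(1),ray(p,r[0],r[1],z).round(3),o["pixels"].sum())
            cv2.drawContours(im,cv2.findContours(o["pixels"].astype("uint8"),0,1)[0],-1,(0,0,255),1)
    ims.append(im)
cv2.imwrite("pics/a.png",cv2.resize(np.vstack(ims),(480,600)) if 0 else ims[0]);cv2.imwrite("pics/b.png",ims[1])
E
```

```text
[0.22620325 0.63576575 0.23056974] [[-0.942  0.335 -0.   ]
 [ 0.335  0.942 -0.001]
 [ 0.    -0.001 -1.   ]] 0.08544390977374611 0.0187 0.0
top [0.49184386 0.0087052  1.0904418 ]
pulley 0.79 [462.5 218.4  50.1  43.7] [ 0.544 -0.341  0.022] 1608
mat 0.85 [351.2 252.   59.9  60.3] [ 0.457 -0.07   0.   ] 2699
black_pulley 0.95 [190.3 203.5  45.3  41.4] [0.569 0.33  0.022] 1627
bowl_cover 0.72 [288.3 120.2  48.6  51.7] [0.789 0.095 0.   ] 1921
scene [ 1.42946375 -0.22726882  0.97792063]
pulley 0.87 [179.8 223.6  47.9  38.5] [ 0.556 -0.337  0.022] 1463
pulley 0.59 [435.5 178.8  40.9  35. ] [0.581 0.322 0.022] 1173
mat 0.9 [279.  180.8  52.9  33.9] [ 0.455 -0.07   0.   ] 1674
black_pulley 0.82 [437.6 178.4  41.9  37.8] [0.581 0.328 0.022] 1227
bowl_cover 0.82 [380.7 264.2  60.1  52.2] [0.786 0.097 0.   ] 2156
```

View pics/a.png

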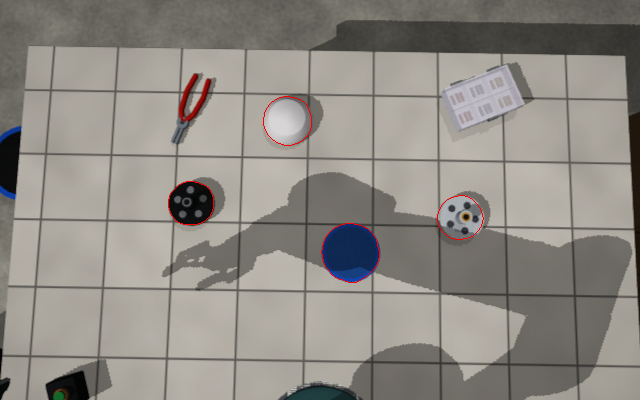

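View pics/b.png

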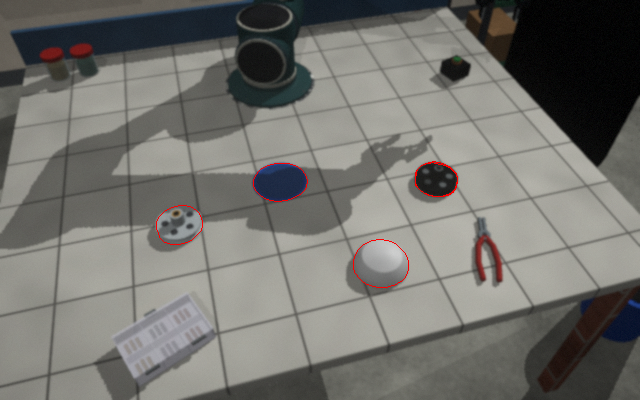

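The pictures agree with the networks: silver pulley in top at (461,217), mat at (351,252), black pulley at (191,203) and bowl at (288,120). The scene view's second "pulley" is really the black one. I'll move above the pulley now.

Request:
jog_arm([
  {"travel": [-0.031, -0.0405, 0], "roll": 0},
  {"travel": [-0.031, -0.0405, 0], "roll": 0},
  {"travel": [-0.031, -0.0405, 0], "roll": 0},
  {"travel": [-0.031, -0.0405, 0], "roll": 0},
  {"travel": [-0.031, -0.0405, 0], "roll": 0},
  {"travel": [-0.031, -0.0405, 0], "roll": 0},
  {"travel": [-0.031, -0.0405, 0], "roll": 0},
  {"travel": [-0.031, -0.0405, 0], "roll": 0},
  {"travel": [-0.031, -0.0405, 0], "roll": 0},
  {"travel": [-0.031, -0.0405, 0], "roll": 0},
  {"travel": [-0.031, -0.0405, 0], "roll": 0},
  {"travel": [-0.031, -0.0405, 0], "roll": 0},
  {"travel": [-0.031, -0.0405, 0], "roll": 0},
  {"travel": [-0.031, -0.0405, 0], "roll": 0},
  {"travel": [-0.031, -0.0405, 0], "roll": 0},
  {"travel": [-0.031, -0.0405, 0], "roll": 0},
  {"travel": [-0.031, -0.0405, 0], "roll": 0},
  {"travel": [-0.031, -0.0405, 0], "roll": 0},
  {"travel": [-0.031, -0.0405, 0], "roll": 0},
  {"travel": [-0.031, -0.0405, 0], "roll": 0},
], gripper=0, grip_force=25)

```text
time_s: 3.0
tcp_pos: [0.5392, -0.3368, 0.2314]
orientation: [[-0.942, 0.335, 0.0], [0.335, 0.942, -0.0], [-0.0, 0.0, -1.0]]
wrist_force: [-0.5, 1.4, -0.1]
grip_width: 0.0851
finger_force: 0.0
```

```bash
python3 - <<'E'
from h import *
p=cams.snapshot("wrist");im=p["color"][:,:,::-1].copy()
s=ctrl.read_state();print(s["tcp_pos"],np.round(s["orientation"],3),s["time_s"],np.round(s["qpos"]))
for o in cams.outline_of("pulley",p)[:1]:
    r=np.array(o["rect"])*[640,400,640,400];print(o["confidence"],r,ray(p,r[0],r[1],.02))
    c=cv2.findContours(o["pixels"].astype("uint8"),0,1)[0];cv2.drawContours(im,c,-1,(0,0,255),1)
    (u,v),rad=cv2.minEnclosingCircle(max(c,key=len));print(u,v,rad,ray(p,u,v,.022))
u,v=proj(p,[.544,-.338,.052]);print(u,v);cv2.circle(im,(int(u),int(v)),3,(0,255,0),-1)
cv2.imwrite("pics/c.png",im)
E
```

```text
[ 0.53986137 -0.3411464   0.23013797] [[-0.942  0.337 -0.001]
 [ 0.337  0.942 -0.001]
 [ 0.    -0.001 -1.   ]] 3.05 [ -35.    2.   87.   -0.   90. -105.]
0.57 [323.392 179.8    93.184  95.4  ] [ 0.54749185 -0.33797706  0.02      ]
322.5186462402344 178.8358917236328 45.89725112915039 [ 0.54559257 -0.33842814  0.022     ]
322.50483570551984 183.40757893938678
```

View pics/c.png

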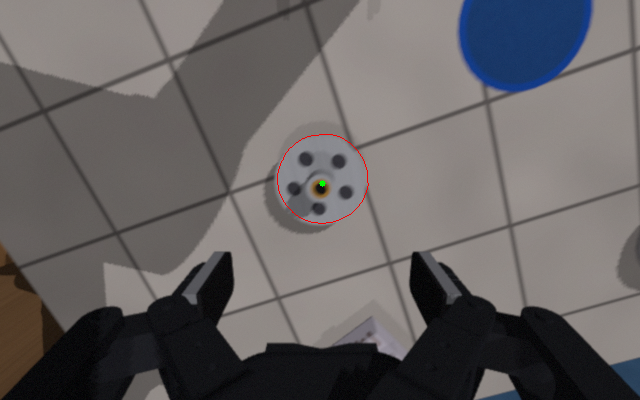

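The wrist view shows the wheel at (322,179) and the bush at about (321,187), close to the predicted (322,183). I'll refine the bush position by its colour.

```bash
python3 - <<'E'
from h import *
s=ctrl.read_state();R=np.array(s["orientation"])
for c in("wrist","top","scene"):
    p=cams.snapshot(c);hsv=cv2.cvtColor(p["color"],cv2.COLOR_RGB2HSV)
    u0,v0=map(int,proj(p,[.545,-.338,.052]))
    m=cv2.inRange(hsv,(10,110,40),(35,255,255));k=np.zeros_like(m);cv2.circle(k,(u0,v0),18 if c=="wrist" else 8,255,-1)
    v,u=np.nonzero(m&k);a=(u.min()+u.max())/2,(v.min()+v.max())/2
    X=ray(p,*a,.052);print(c,len(u),a,X.round(4),"tool shift",(R.T@(X-s["tcp_pos"])).round(4))
E
```

```text
wrist 191 (np.float64(324.0), np.float64(187.0)) [ 0.5478 -0.3395  0.052 ] tool shift [-0.0086  0.0021  0.178 ]
top 42 (np.float64(465.5), np.float64(216.5)) [ 0.5475 -0.3387  0.052 ] tool shift [-0.0081  0.0027  0.178 ]
scene 3 (np.float64(175.5), np.float64(213.0)) [ 0.5464 -0.3404  0.052 ] tool shift [-0.0076  0.0008  0.178 ]
```

Request:
jog_arm([
  {"travel": [-0.008, 0.002, 0.03], "roll": 0},
  {"travel": [0, 0, 0.03], "roll": 0},
  {"travel": [0, 0, 0.03], "roll": 0},
  {"travel": [0, 0, 0.03], "roll": 0},
  {"travel": [0, 0, 0], "roll": 0},
  {"travel": [0, 0, 0], "roll": 0},
  {"travel": [0, 0, 0], "roll": 0},
])

```text
time_s: 4.12
tcp_pos: [0.5477, -0.3359, 0.1132]
orientation: [[-0.942, 0.335, 0.002], [0.335, 0.942, -0.001], [-0.002, -0.001, -1.0]]
wrist_force: [0.3, 0.1, -0.2]
grip_width: 0.0856
finger_force: 0.0
```

```bash
python3 - <<'E'
from h import *
p=cams.snapshot("wrist");im=p["color"][:,:,::-1].copy()
T=[]
for i in range(4): 
    s=ctrl.read_state();T.append(s["tcp_pos"]);cams.snapshot("top")
print(np.round(T,4));R=np.array(s["orientation"]);t=np.mean(T,0)
m=cv2.inRange(cv2.cvtColor(p["color"],cv2.COLOR_RGB2HSV),(10,110,40),(35,255,255))
u0,v0=map(int,proj(p,[.547,-.339,.052]));k=np.zeros_like(m);cv2.circle(k,(u0,v0),40,255,-1)
v,u=np.nonzero(m&k);a=(u.min()+u.max())/2,(v.min()+v.max())/2
X=ray(p,*a,.052);print(len(u),(u0,v0),a,u.min(),u.max(),v.min(),v.max(),X.round(4),(R.T@(X-t)).round(4))
cv2.imwrite("pics/d.png",im)
E
```

```text
[[ 0.5476 -0.3359  0.1129]
 [ 0.5474 -0.336   0.1126]
 [ 0.5473 -0.3359  0.1122]
 [ 0.5473 -0.3359  0.112 ]]
425 (318, 215) (np.float64(317.0), np.float64(217.5)) 303 331 204 231 [ 0.5479 -0.3402  0.052 ] [-0.0018 -0.0039  0.0604]
```

View pics/d.png

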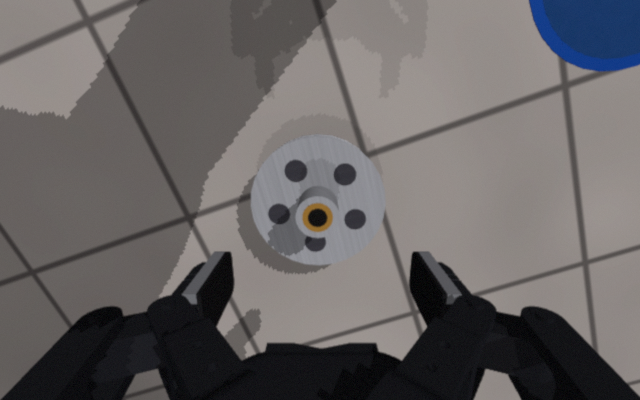

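The bush is at (317,217), midway between the fingers' columns to within about 4 mm. I'll correct for that and descend around the hub.

Request:
jog_arm([
  {"travel": [-0.002, -0.004, 0.01], "roll": 0},
  {"travel": [0, 0, 0.015], "roll": 0},
  {"travel": [0, 0, 0.015], "roll": 0},
  {"travel": [0, 0, 0.015], "roll": 0},
  {"travel": [0, 0, 0.015], "roll": 0},
  {"travel": [0, 0, 0.01], "roll": 0},
  {"travel": [0, 0, 0], "roll": 0},
  {"travel": [0, 0, 0], "roll": 0},
  {"travel": [0, 0, 0], "roll": 0},
  {"travel": [0, 0, 0], "roll": 0},
])

```text
time_s: 5.62
tcp_pos: [0.5478, -0.3404, 0.0318]
orientation: [[-0.942, 0.335, 0.001], [0.335, 0.942, -0.0], [-0.001, -0.0, -1.0]]
wrist_force: [-0.1, -1.5, -0.0]
grip_width: 0.0857
finger_force: 0.0
```

```bash
python3 - <<'E'
from h import *
p=cams.snapshot("wrist");cv2.imwrite("pics/e.png",p["color"][:,:,::-1])
s=ctrl.read_state();print(s["tcp_pos"],s["wrist_force"])
E
```

```text
[ 0.54773813 -0.34031297  0.03162242] [-0.0090535  -0.05807568  0.09293917]
```

View pics/e.png

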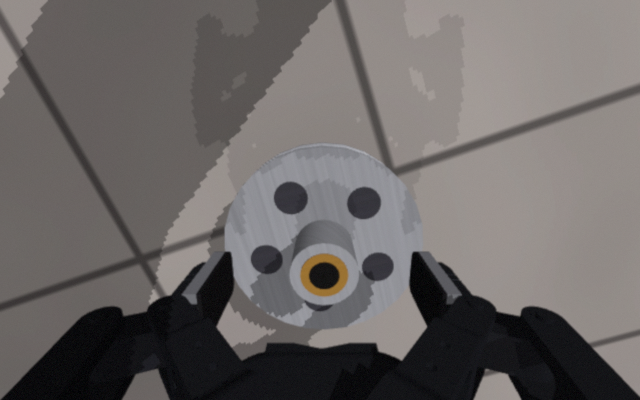

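The hub is centred at (323,275), between the pads at columns 232 and 412. I'll go down 4 mm and close.

Request:
jog_arm([
  {"travel": [0, 0, 0.004], "roll": 0},
  {"travel": [0, 0, 0], "roll": 0},
  {"travel": [0, 0, 0], "roll": 0},
])

```text
time_s: 6.05
tcp_pos: [0.5476, -0.3402, 0.0272]
orientation: [[-0.942, 0.335, -0.0], [0.335, 0.942, 0.0], [0.0, 0.0, -1.0]]
wrist_force: [-0.1, -0.1, 0.3]
grip_width: 0.0851
finger_force: 0.0
```

Request:
jog_arm([
  {"travel": [0, 0, 0], "roll": 0},
  {"travel": [0, 0, 0], "roll": 0},
  {"travel": [0, 0, 0], "roll": 0},
  {"travel": [0, 0, 0], "roll": 0},
  {"travel": [0, 0, 0], "roll": 0},
  {"travel": [0, 0, 0], "roll": 0},
  {"travel": [0, 0, 0], "roll": 0},
  {"travel": [0, 0, 0], "roll": 0},
], gripper=1, grip_force=25)

```text
time_s: 7.05
tcp_pos: [0.5477, -0.3403, 0.0275]
orientation: [[-0.942, 0.335, 0.0], [0.335, 0.942, -0.0], [-0.0, -0.0, -1.0]]
wrist_force: [-0.8, 0.3, 5.4]
grip_width: 0.0313
finger_force: 25.2
```

```bash
python3 - <<'E'
from h import *
p=cams.snapshot("top")
o=cams.outline_of("mat",p)[0];c=max(cv2.findContours(o["pixels"].astype("uint8"),0,1)[0],key=len)
P=np.array([ray(p,*q[0],0)[:2] for q in c]);print("size",np.ptp(P,0))
A=np.c_[2*P,np.ones(len(P))];w=np.linalg.lstsq(A,(P**2).sum(1),rcond=None)[0];m=w[:2];print("mat",m,"r",np.sqrt(w[2]+m@m))
p=cams.snapshot("scene");o=cams.outline_of("mat",p)[0];c=max(cv2.findContours(o["pixels"].astype("uint8"),0,1)[0],key=len)
P=np.array([ray(p,*q[0],0)[:2] for q in c]);A=np.c_[2*P,np.ones(len(P))];w=np.linalg.lstsq(A,(P**2).sum(1),rcond=None)[0];print("scene mat",w[:2])
s=ctrl.read_state();print(s["tcp_pos"],s["grip_width"],s["finger_force"],s["wrist_force"])
m=(m+w[:2])/2
print("tool shift",np.array(s["orientation"]).T@(np.r_[m,s["tcp_pos"][2]]-s["tcp_pos"]))
E
```

```text
size [0.14377959 0.14727524]
mat [ 0.45727338 -0.06762082] r 0.07197820069661917
scene mat [ 0.45627354 -0.06943272]
[ 0.54771476 -0.34027516  0.0274768 ] 0.031494429391835214 25.15709549188614 [-1.38596852  1.03694891  5.18044192]
tool shift [ 1.76765550e-01  2.25546988e-01 -4.59034296e-05]
```

Gripped: opening 31.5 mm matches the 32 mm hub, and the pulley is pressed slightly down. I'll slide the first half.

Request:
jog_arm([
  {"travel": [0.004, 0.005, 0], "roll": 0},
  {"travel": [0.008, 0.01, 0], "roll": 0},
  {"travel": [0.009, 0.0115, 0], "roll": 0},
  {"travel": [0.009, 0.0115, 0], "roll": 0},
  {"travel": [0.009, 0.0115, 0], "roll": 0},
  {"travel": [0.009, 0.0115, 0], "roll": 0},
  {"travel": [0.009, 0.0115, 0], "roll": 0},
  {"travel": [0.009, 0.0115, 0], "roll": 0},
  {"travel": [0.009, 0.0115, 0], "roll": 0},
  {"travel": [0.005, 0.006, 0], "roll": 0},
])

```text
time_s: 8.5
tcp_pos: [0.506, -0.2168, 0.0275]
orientation: [[-0.942, 0.335, 0.0], [0.335, 0.942, -0.0], [-0.0, -0.0, -1.0]]
wrist_force: [1.8, -3.6, 5.3]
grip_width: 0.0314
finger_force: 25.4
```

Request:
jog_arm([
  {"travel": [0.005, 0.0065, 0], "roll": 0},
  {"travel": [0.009, 0.0115, 0], "roll": 0},
  {"travel": [0.009, 0.0115, 0], "roll": 0},
  {"travel": [0.009, 0.0115, 0], "roll": 0},
  {"travel": [0.009, 0.0115, 0], "roll": 0},
  {"travel": [0.009, 0.0115, 0], "roll": 0},
  {"travel": [0.009, 0.0115, 0], "roll": 0},
  {"travel": [0.009, 0.0115, 0], "roll": 0},
  {"travel": [0.009, 0.0115, 0], "roll": 0},
  {"travel": [0.009, 0.0115, 0], "roll": 0},
  {"travel": [0.007, 0.009, 0], "roll": 0},
  {"travel": [0.004, 0.005, 0], "roll": 0},
  {"travel": [0, 0, 0], "roll": 0},
  {"travel": [0, 0, 0], "roll": 0},
  {"travel": [0, 0, 0], "roll": 0},
])

```text
time_s: 10.38
tcp_pos: [0.456, -0.0675, 0.0274]
orientation: [[-0.942, 0.335, -0.001], [0.335, 0.942, 0.001], [0.001, 0.001, -1.0]]
wrist_force: [-2.5, 4.2, 10.6]
grip_width: 0.0311
finger_force: 26.0
```

```bash
python3 - <<'E'
from h import *
s=ctrl.read_state();print(s["tcp_pos"],s["wrist_force"])
ims=[]
for c in("top","wrist"):
    p=cams.snapshot(c);im=p["color"][:,:,::-1].copy()
    if c=="top": im=cv2.resize(im[190:310,250:450],None,fx=3,fy=3,interpolation=2)
    else: im=cv2.resize(im,(384,240))
    ims.append(cv2.copyMakeBorder(im,0,0,0,600-im.shape[1],0))
cv2.imwrite("pics/f.png",np.vstack(ims)[:600])
E
```

```text
[ 0.45599729 -0.06746001  0.02742307] [-2.54630504  4.20528297 10.57922093]
```

View pics/f.png

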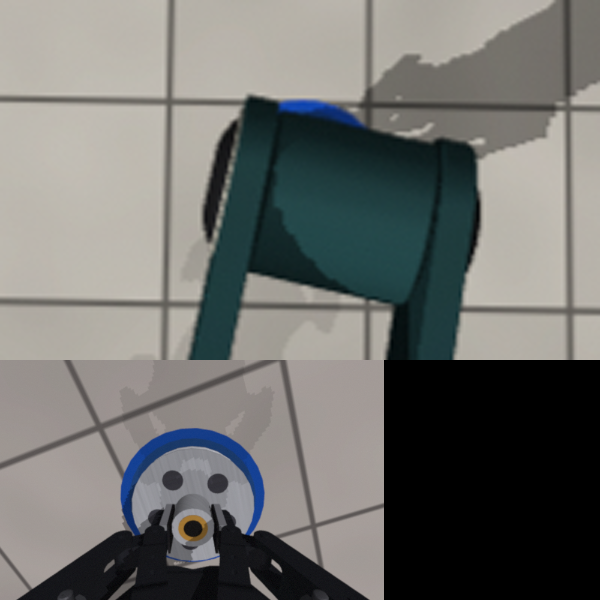

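The wrist view (lower half) shows the wheel inside the mat's blue ring, well centred, with blue all round. I'll release and rise straight up.

Request:
jog_arm([
  {"travel": [0, 0, 0], "roll": 0},
  {"travel": [0, 0, 0], "roll": 0},
  {"travel": [0, 0, 0], "roll": 0},
  {"travel": [0, 0, 0], "roll": 0},
  {"travel": [0, 0, 0], "roll": 0},
  {"travel": [0, 0, 0], "roll": 0},
  {"travel": [0, 0, 0], "roll": 0},
  {"travel": [0, 0, 0], "roll": 0},
], gripper=0)

```text
time_s: 11.48
tcp_pos: [0.4564, -0.0685, 0.0273]
orientation: [[-0.942, 0.335, -0.0], [0.335, 0.942, -0.0], [0.0, -0.0, -1.0]]
wrist_force: [0.8, -0.1, 0.3]
grip_width: 0.0855
finger_force: 0.0
```

Request:
jog_arm([
  {"travel": [0, 0, -0.005], "roll": 0},
  {"travel": [0, 0, -0.01], "roll": 0},
  {"travel": [0, 0, -0.02], "roll": 0},
  {"travel": [0, 0, -0.03], "roll": 0},
  {"travel": [0, 0, -0.03], "roll": 0},
  {"travel": [0, 0, -0.03], "roll": 0},
  {"travel": [0, 0, -0.03], "roll": 0},
  {"travel": [0, 0, -0.03], "roll": 0},
  {"travel": [0, 0, 0], "roll": 0},
  {"travel": [0, 0, 0], "roll": 0},
  {"travel": [0, 0, 0], "roll": 0},
  {"travel": [0, 0, 0], "roll": 0},
])

```text
time_s: 12.98
tcp_pos: [0.4562, -0.0684, 0.2117]
orientation: [[-0.942, 0.335, -0.001], [0.335, 0.942, 0.0], [0.001, -0.0, -1.0]]
wrist_force: [0.1, -0.0, -0.2]
grip_width: 0.085
finger_force: 0.0
```

```bash
python3 - <<'E'
from h import *
s=ctrl.read_state();print(s["tcp_pos"],s["wrist_force"],s["grip_width"],s["time_s"])
p=cams.snapshot("wrist");im=p["color"][:,:,::-1].copy()
hsv=cv2.cvtColor(p["color"],cv2.COLOR_RGB2HSV)
v,u=np.nonzero(cv2.inRange(hsv,(105,120,40),(125,255,255)));print("mat",ray(p,(u.min()+u.max())/2,(v.min()+v.max())/2,0))
m=cv2.inRange(hsv,(10,110,40),(35,255,255));k=np.zeros_like(m);cv2.circle(k,tuple(map(int,proj(p,[.456,-.0675,.052]))),25,255,-1)
v,u=np.nonzero(m&k);print("bush",ray(p,(u.min()+u.max())/2,(v.min()+v.max())/2,.052))
p=cams.snapshot("top")
for n,z in(("black_pulley",.022),("bowl_cover",0)):
    r=np.array(cams.outline_of(n,p)[0]["rect"])*[640,400,640,400];print(n,ray(p,r[0],r[1],z))
cv2.imwrite("pics/g.png",im)
E
```

```text
[ 0.45624773 -0.06840273  0.21170212] [ 0.08473351 -0.00293046 -0.161171  ] 0.08504472231120576 12.975
mat [ 0.45328162 -0.06870489  0.        ]
bush [ 0.45529246 -0.06825795  0.052     ]
black_pulley [0.57175576 0.32949958 0.022     ]Traceback (most recent call last):
  File "<stdin>", line 10, in <module>
IndexError: list index out of range
```

The bush sits within about 2 mm of the mat's centre, and the pulley is released. The black pulley hasn't moved beyond measurement noise. The network missed the bowl this time, but the arm never went near it.

```bash
python3 -c "
from bench import ctrl
print(ctrl.job_done())"
```

```text
the job is handed in; nothing more can be done
None
```

The aluminium pulley was slid flat onto the blue mat, measured about 2 mm off its centre, then released and handed in at about 13 s; the black pulley measured unmoved, and the bowl cover was not re-measured, though the arm kept well clear of it.

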